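Feed one knot plug and lay it ready at the board

TASK

A knot in the clamped walnut board has been bored out. Press the dispenser's plunger fully home once so that a single wooden plug comes out, let the plunger spring back, then nudge that plug aside along the bench with the fingertips until it lies flat against the near edge of the board, level with the bored hole. Slide the plug, never pick it up, and leave the other plugs in the dispenser and the mug, chisel and mallet where they are.

Things in the scene. Friction and masses are not known exactly. Their poses are not given: they have to be found in the camera images.
- dispenser: Knot-plug dispenser, screwed to the bench. Origin at bench level on the axis of its upright clear magazine tube (49 mm outside, 44 mm bore, top 54 mm high, open below: the plugs stand on the bench). Plugs leave along its own -y; plunger on the +y side; z up. Body: x +-30 mm, y -24 to +52 mm, 42 mm high behind the tube; feet reach x +-48 mm at y 10 to 50 mm, 6 mm high
- mouth (a point): middle of the dispenser's open front, at bench level, 24 mm in its -y direction from the tube axis. The opening is 44 mm wide between two plywood cheeks and 15 mm high, so only the lowest plug can leave
- button_face (a point): centre of the outer face of the plunger's palm button: upright black disc, 34 mm diameter, 12 mm thick, facing the dispenser's +y, centre 20 mm above the bench, 142 mm from the tube axis at rest; it moves with the plunger. It is pushed level, in the dispenser's -y direction; behind it runs a flat steel bar 30 mm wide, 1 to 7 mm above the bench
- plunger (a joint): travel in m: 0 out at rest, 0.071 pressed home on its stop. A spring resists with about 2 N at first and 5 to 6 N at the stop, and drives it back out when let go. Pressed home it has pushed the lowest plug out to 64 mm or a little more from the tube axis; when it is back the next plug drops to the bench, and a second press would feed that one
- plug1: lowest of five equal beech knot plugs, the one to be fed: plain disc 40 mm diameter, 12 mm thick, about 12 g, lying flat. Origin at the centre of its underside, z along its axis
- plug2: second plug from the bottom of the magazine, same shape and origin; must stay in the magazine
- plug3: third plug from the bottom, same shape and origin
- plug4: fourth plug from the bottom, same shape and origin
- plug5: top plug, same shape and origin; at the start its upper face is 60 mm above the bench
- board: walnut board clamped flat on the bench, does not move: 80 mm (its x) by 260 mm (its y) by 20 mm thick. Origin at the centre of its underside. The near edge, facing the robot, is at its x = -40 mm; two toggle clamps at its y = +-90 mm hold it from the far side, up to 57 mm high, and reach over it to its x = +10 mm
- recess (a point): middle of the bored hole (40 mm diameter, 10 mm deep) in the board's top face, at the board's centre, 20 mm above the bench. The plug belongs beside it, against the near edge: plug centre about 60 mm from here in the board's -x direction
- mug: blue-grey mug, 80 mm diameter, 90 mm high, standing beyond the plunger; origin at the centre of its underside. Bystander
- chisel: wood chisel lying on the bench, about 240 mm long, 30 mm thick at the handle; origin under its middle, blade to its +y. Bystander
- mallet: round wooden mallet lying on its side, head 72 mm diameter by 124 mm, handle 210 mm; origin under the head's middle. Bystander
Things that resemble listed ones, but are neither listed nor needed, are in the scene too. Leave any red look-alike of the plug5 alone. Of the things that look like the dispenser, the larger one is meant.

How it is judged:
By the outcome, as a careful person would: the job done as asked, in the order asked, and still so for the second after the job is handed in, with the robot touching nothing.
It also fails if it takes over 48 s, if anything falls off the work surface, if the arm or the gripper's body presses on something with over 40 N, if the wrist force passes 120 N, or if a joint passes its speed limit or range.

ROBOT

A 7-joint arm with a two-finger parallel gripper is mounted at the origin on the work surface. World frame = base frame: x ahead of the robot, y to its left, z up, the work surface at z = 0. Lengths are in m, angles in rad, forces in N, time in s.
With the tool pointing down it reaches from about 0.4 to 0.85 m from the base axis. Payload 4.5 kg.
Tool frame: the origin (TCP) lies where the fingers leave the gripper's body, on its centre line; the fingertips stand 64 mm ahead of it and the grasp point (between the pads) lies 45 mm ahead of it; z points along the fingers, y is the direction in which the jaws open and shut (so a half turn about z gives the same grasp; the last joint's range is limited). The gripper opens to 88 mm and grips with 3 to 60 N. Pads are 18 mm wide; open, the fingers measure 123 mm over their backs; the gripper's body (75 mm by 187 mm) begins 45 mm behind the grasp point.
Start: joints at [1.238, 0.689, -0.195, 1.565, 0.157, 0.902, -0.215], TCP at [0.224, -0.583, 0.303] pointing down, gripper open.
Joint ranges: [-3.01, 3.01], [-0.46, 2.08], [-1.47, 1.51], [0.13, 2.56], [-1, 4.14], [0.04, 2.09], [-2.66, 2.66]. Speed limits (rad/s): [2.57, 2.57, 3.14, 3.14, 3.14, 3.14, 3.14].

INTERFACE

Orientations are given as a unit quaternion [x, y, z, w].
In Python, from plant import monitor, snapshot, workorder, finder gives the robot as it stands.
- The arm moves only by the tool carry_out, never from a script. Its argument "motion" is one flat list of numbers, 6 for each row, row after row: the shift along the tool's x, y, z in cm, then the turn, a rotation vector about the tool's x, y, z in rad. In form: [x, y, z, rx, ry, rz, x, y, z, rx, ry, rz, ...]. A call has 1 to 8 rows; each row shifts and turns the commanded pose from where the row before left it, along the tool's axes as they then stand; what a row does not reach is not made up. A row lasts 1/8 s, in which the tool goes at most 62.5 mm and 10.7 degrees, less where a joint would pass 70% of its speed; a pose out of reach is approached as far as the arm can. A call with a gripper value outside its range is refused whole. "hand" is the finger opening in cm, from 0 to 8.81, set as the call begins (left out, the last holds). The fingers move at their own pace and stop on an object; "grip_force" is the grip in N (left out, the last holds). Time passes only in rows, so rows that do not move let the fingers close. It gives the time, the measured TCP pose, the force and the opening at its end, in the units of the state.
- monitor.get_state(): the state, without advancing time (a new reading comes with each control period).
- snapshot(name): name is "side" or "top" or "wrist"; returns a dict with "frame" (420x560x3 uint8, red, green, blue), "range_z" (420x560 float32, m along the optical axis (not along the pixel's ray), 0 where there is no reading), "fx", "fy", "cx", "cy" (pixels), "D" ([k1, k2, p1, p2, k3] as OpenCV has them; the pictures are not rectified), "rvec" (rotation vector, rad) and "tvec" (3), from world to camera coordinates, as OpenCV has them; the wrist camera has in their place "hand_eye" (4x4, takes a point from camera to tool coordinates, whose origin is the TCP and whose axes are the flange's). Camera axes: x right, y down, z forward; pixel columns grow to the right and rows downward; lengths in m; the calibration is good to about 2 mm. A picture is of the moment at which its call begins: read the wrist's pose just before it.
- workorder.finish_job(): hands the job in, once; it reports no verdict.
Trained networks look in a picture, given as the dict that the camera call returned (one of the last four; its "shot" number tells which), for a name from the list of things; names that differ only in an ending like _2 or _b are one class to them, and where a whole thing is asked for, a point or a joint stands for the part that bears it (a point fixed in the world has none). Each returns a list of dicts, best first, with "p" (0 to 1); they miss things now and then, are a little off and sometimes report something else, mostly with a low value. They report only what shows in the picture. A call takes as long as a camera call. They do not tell look-alikes from the thing itself.
- finder.masks_of(picture, thing): "pixels" (420x560 bool, what is visible of it) and "extent" ([left, top, right, bottom] in pixels, round what is visible of it).
The state is a dict: "clock": time; "q": joint angles; "qd": joint speeds; "joint_torque": joint torques, N m; "tool_pos": TCP position; "eef_rot": TCP orientation; "contact_force": force on the tool from outside, world axes, zero at the start; "moment": the same for the moment, N m; "opening": opening from 0.0 (shut) to 1.0 (fully open).
Only numpy, scipy, OpenCV 4.12 (cv2) and the standard library are available. Lean on these libraries where they do the work, as an engineer would, in place of code of your own. Each camera call takes 0.05 s, during which the arm holds its last target. There are 200 camera calls.

## Working session

There is one attempt and no reset: what is moved stays moved. The work goes in short steps, Python scripts to look and compute and a tool call to move; the robot and the scene stay as the last step left them, time stands still between calls to the robot, and variables do not carry over. Pictures are saved under pics/ and viewed, about 8 in all and at most 12, crops included, and the job is handed in when it is done.

Besides the shell and the picture viewer there is one more tool, called after "Call:" as name(argument=value, ...), one argument or row to a line, values as JSON. carry_out: Moves the arm, as the interface text tells. Its arguments: {"type":"object","properties":{"motion":{"type":"array"},"hand":{"type":"number"},"grip_force":{"type":"number"}},"required":["motion"]}

```bash
ls; mkdir -p pics
cat > h.py <<'E'
import numpy as np, cv2
from plant import monitor, snapshot, workorder, finder
from scipy.spatial.transform import Rotation as R
def cloud(s, st=None):
    """world points HxWx3 for each pixel (nan where no depth)"""
    z=s["range_z"]; h,w=z.shape
    K=np.array([[s["fx"],0,s["cx"]],[0,s["fy"],s["cy"]],[0,0,1]])
    u,v=np.meshgrid(np.arange(w),np.arange(h))
    p=cv2.undistortPoints(np.stack([u,v],-1).reshape(-1,1,2).astype(float),K,np.array(s["D"])).reshape(h,w,2)
    P=np.dstack([p*z[...,None],z]); P[z==0]=np.nan
    if "rvec" in s:
        Rm=cv2.Rodrigues(np.array(s["rvec"],float))[0]
        return (P-np.array(s["tvec"]).ravel())@Rm
    H=np.array(s["hand_eye"]); P=P@H[:3,:3].T+H[:3,3]
    return R.from_quat(st["eef_rot"]).apply(P.reshape(-1,3)).reshape(h,w,3)+np.array(st["tool_pos"])
def save(n,im): cv2.imwrite("pics/"+n,im[...,::-1])
E
python3 - <<'E'
from h import *
st=monitor.get_state(); print({k:np.round(v,3) for k,v in st.items()})
a=snapshot("top"); b=snapshot("side")
for n,s in(("top",a),("side",b)):
    C=cloud(s)
    for t in["dispenser","button_face","plug5","plug1","board","recess","mug","chisel","mallet"]:
        for d in finder.masks_of(s,t)[:4]:
            m=d["pixels"]; q=C[m]; q=q[~np.isnan(q[:,0])]
            print(n,t,round(d["p"],2),np.round(d["extent"]),m.sum(), np.round(np.median(q,0),3) if len(q) else None, np.round(np.percentile(q,[2,98],axis=0),3).tolist() if len(q) else None)
im=np.vstack([a["frame"],b["frame"]])
save("0.png",cv2.resize(im,(400,600),interpolation=cv2.INTER_AREA))
save("top0.png",cv2.resize(a["frame"],(784,588))); save("side0.png",cv2.resize(b["frame"],(784,588)))
E
```

```text
pics
{'clock': np.float64(0.0), 'q': array([ 1.238,  0.69 , -0.195,  1.566,  0.157,  0.902, -0.215]), 'qd': array([-0.   ,  0.001,  0.   ,  0.   ,  0.001, -0.001, -0.001]), 'joint_torque': array([ 0.0000e+00, -5.2756e+01, -1.2670e+00, -1.5343e+01, -5.3000e-02,
        7.0000e-03,  0.0000e+00]), 'tool_pos': array([ 0.224, -0.583,  0.302]), 'eef_rot': array([ 0.983,  0.182, -0.   , -0.001]), 'contact_force': array([ 0.365, -0.142,  0.532]), 'moment': array([ 0.049,  0.012, -0.002]), 'opening': np.float64(0.998)}
top dispenser 0.94 [172. 210. 258. 265.] 1789 [0.551 0.107 0.019] [[0.5, 0.043, 0.001], [0.586, 0.199, 0.054]]
top dispenser 0.91 [109. 254. 176. 297.] 1352 [0.468 0.257 0.015] [[0.425, 0.21, -0.002], [0.498, 0.329, 0.042]]
top button_face 0.91 [106. 255. 139. 277.] 397 [0.483 0.306 0.006] [[0.465, 0.276, 0.001], [0.5, 0.33, 0.029]]
top plug5 0.74 [233. 224. 255. 244.] 336 [0.536 0.066 0.059] [[0.519, 0.049, 0.055], [0.554, 0.083, 0.063]]
top plug5 0.68 [208. 279. 227. 300.] 313 [0.432 0.121 0.012] [[0.416, 0.103, 0.008], [0.449, 0.139, 0.015]]
top plug1 0.74 [233. 224. 255. 24
[... 1489 characters left out ...]
[0.554, 0.088, 0.062]]
side board 0.84 [149. 166. 274. 262.] 4253 [ 0.677 -0.007  0.02 ] [[0.617, -0.165, -0.0], [0.804, 0.094, 0.055]]
side board 0.49 [260. 139. 350. 180.] 1781 [ 0.527 -0.293  0.043] [[0.471, -0.375, -0.001], [0.71, -0.235, 0.072]]
side recess 0.58 [154. 164. 275. 261.] 4065 [ 0.676 -0.002  0.02 ] [[0.617, -0.153, 0.001], [0.796, 0.094, 0.054]]
side mug 0.7 [ 79. 251. 152. 319.] 3250 [0.749 0.254 0.058] [[0.713, 0.204, 0.005], [0.79, 0.304, 0.091]]
side chisel 0.67 [335. 167. 384. 229.] 708 [ 0.406 -0.193  0.015] [[0.379, -0.304, 0.0], [0.434, -0.081, 0.032]]
side mallet 0.78 [261. 142. 353. 179.] 1722 [ 0.525 -0.292  0.044] [[0.471, -0.368, 0.003], [0.707, -0.235, 0.072]]
```

View pics/top0.png

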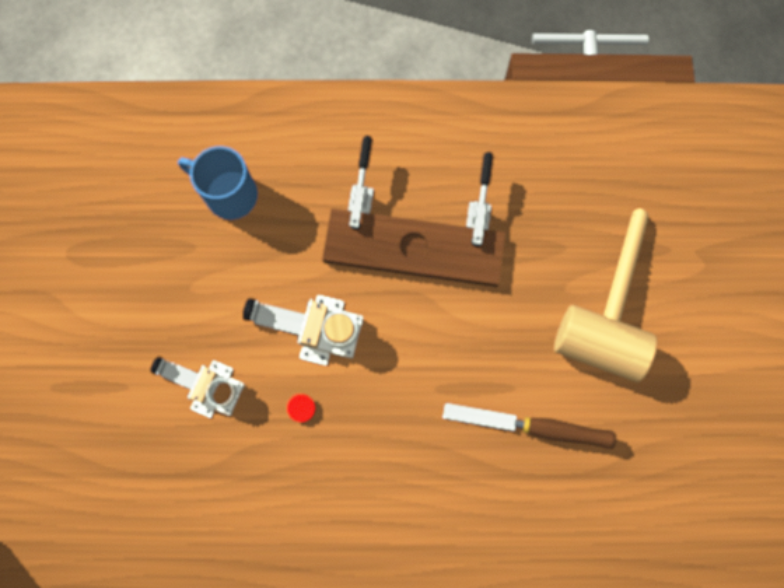

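View pics/side0.png

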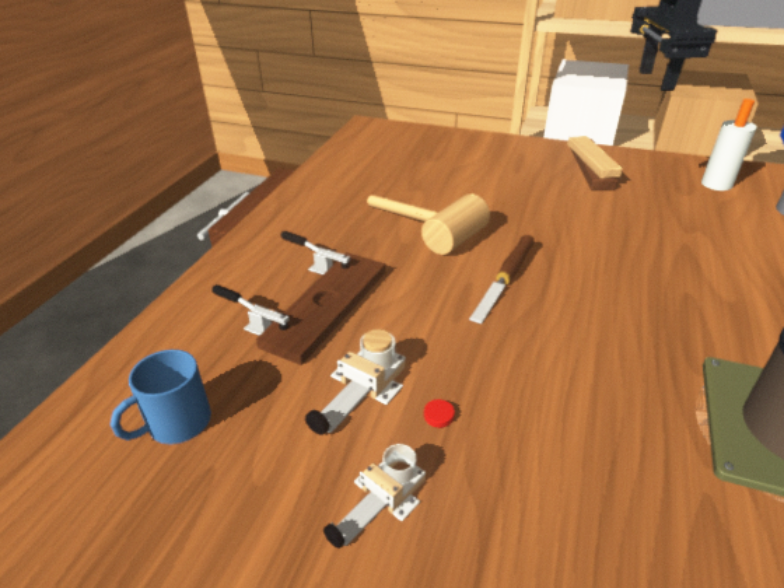

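Top view (1.4x pixels): two dispensers, the larger at (330,328) with beech plugs and the smaller empty one at (212,390). A red disc lies at (300,408), and the board is at (415,248) with its hole at (413,243). The larger dispenser, with the beech plugs and a 60 mm stack, is the one meant. Next I measure its axis, the button and the board.

Run:
```python
from h import *
for n in("top","side"):
    s=snapshot(n); C=cloud(s); f=s["frame"].astype(int)
    z=C[...,2]
    near=(np.hypot(C[...,0]-.536,C[...,1]-.066)<.2)
    # plug top
    d=[d for d in finder.masks_of(s,"plug5")]
    for k in d:
        q=C[k["pixels"]]; q=q[(q[:,2]>.05)]
        if len(q)>50: print(n,"plug5",(np.nanpercentile(q,1,axis=0)+np.nanpercentile(q,99,axis=0))/2, len(q))
    dark=(f.max(-1)<60)&near&(z>.008)&(z<.045)&(C[...,1]>.16)&(C[...,0]>.51)
    q=C[dark]; print(n,"button",len(q),q.mean(0),q.min(0),q.max(0))
    tp=C[dark&(z>.032)]; print("  top pts",len(tp),tp.mean(0) if len(tp) else 0)
    # steel bar
    bar=near&(z>.003)&(z<.0105)&(C[...,1]>.125)&(C[...,1]<.185)&(C[...,0]>.52)&(C[...,0]<.6)&(f.max(-1)-f.min(-1)<50)
    q=C[bar]; print("  bar",len(q)); 
    if len(q)>20:
        (vx,vy,x,y)=cv2.fitLine(q[:,:2].astype(np.float32),cv2.DIST_HUBER,0,.01,.01).ravel(); print("  bar c",x,y,"ang",np.degrees(np.arctan2(vy,vx)))
    # board
    m=(z>.014)&(z<.026)&(C[...,0]>.58)&(C[...,0]<.75)&(C[...,1]>-.2)&(C[...,1]<.12)&(f[...,0]<170)
    m=cv2.morphologyEx(m.astype(np.uint8),cv2.MORPH_OPEN,np.ones((3,3)))
    nl,l,stt,_=cv2.connectedComponentsWithStats(m); m=l==1+stt[1:,4].argmax()
    r=cv2.minAreaRect(C[m][:,:2].astype(np.float32)); print("  board",r, cv2.boxPoints(r).round(3).tolist(), np.median(C[m][:,2]))
    hole=(z<.0145)&(z>.005)&(np.hypot(C[...,0]-.668,C[...,1]+.035)<.04); q=C[hole]; print("  hole",len(q),np.median(q,0),np.percentile(q,[3,97],axis=0).mean(0))
    if n=="top": save("c1.png",cv2.resize(s["frame"][195:305,95:275],None,fx=4,fy=4,interpolation=cv2.INTER_CUBIC))
```

```text
top plug5 [0.53671739 0.06612986 0.05792412] 343
top button 57 [0.56842479 0.19719884 0.03365967] [0.55610938 0.19210864 0.02540199] [0.58251943 0.20280485 0.03861957]
  top pts 43 [0.56952696 0.19707495 0.03486141]
  bar 428
  bar c 0.5588452 0.1550536 ang 71.87319
  board ((0.6664546728134155, -0.03814002871513367), (0.26076871156692505, 0.08271940797567368), 81.7022933959961) [[0.6069999933242798, -0.16099999845027924], [0.6890000104904175, -0.17299999296665192], [0.7260000109672546, 0.08500000089406967], [0.6439999938011169, 0.09700000286102295]] 0.019292856595917795
  hole 288 [ 0.66938976 -0.03737761  0.00957061] [ 0.66906393 -0.03828323  0.00986344]
side plug5 [0.53734591 0.07008741 0.05681112] 289
side button 182 [0.567      0.20407576 0.02748088] [0.55361554 0.19472618 0.01058996] [0.58326635 0.20942388 0.03891227]
  top pts 65 [0.56866141 0.20200733 0.03544057]
  bar 388
  bar c 0.557521 0.15742129 ang 75.218925
  board ((0.6681466102600098, -0.03642284870147705), (0.26438599824905396, 0.08291217684745789), 81.95848846435547) [[0.609000027179718, -0.16200000047683716], [0.6909999847412109, -0.17299999296665192], [0.7279999852180481, 0.08900000154972076], [0.6460000276565552, 0.10000000149011612]] 0.020062484940115876
  hole 133 [ 0.67197569 -0.04313135  0.01031515] [ 0.65880667 -0.0425933   0.01094195]
```

View pics/c1.png

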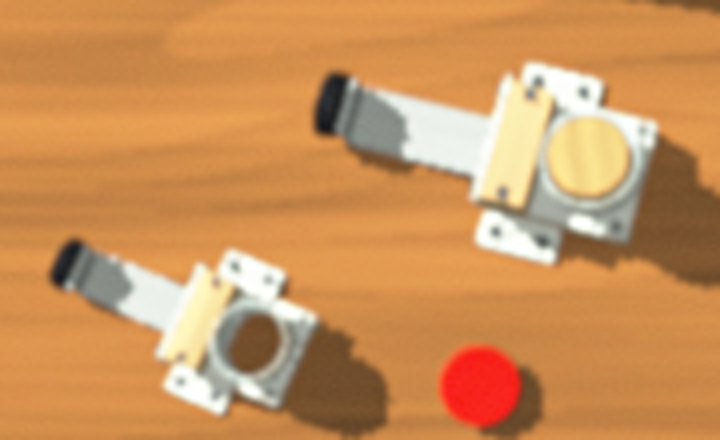

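The crop shows the larger dispenser at (570,155) with beech plugs, orange-brown on top. The smaller one at (245,340) is empty, and the red disc at (480,385) stays untouched. Tube axis is about (0.537,0.067), +y direction about 76°. The measured button-to-tube distance matches the given 136 mm.

Call:
carry_out(
  motion=[0,0,0,0,0,0.1515,0,0,0,0,0,0.1515,0,0,0,0,0,0.1515,0,0,0,0,0,0.1515,1,-6,0,0,0,0,1,-6,0,0,0,0,1,-6,0,0,0,0,1,-6,0,0,0,0],
  hand=0,
  grip_force=20,
)

```text
clock: 2.2
tool_pos: [0.3207, -0.358, 0.303]
eef_rot: [0.993, -0.119, 0.001, 0.0]
contact_force: [0.4, 0.5, 0.1]
opening: 0.118
```

Call:
carry_out(
  motion=[1,-6,0,0,0,0,1,-6,0,0,0,0,1,-6,0,0,0,0,1,-6,0,0,0,0,1,-6,0,0,0,0,1,-6,0,0,0,0,1,-6,0,0,0,0,1,-6,0.5,0,0,0],
)

```text
clock: 3.2
tool_pos: [0.5123, 0.0897, 0.2982]
eef_rot: [0.993, -0.119, 0.001, -0.0]
contact_force: [0.8, -0.7, -1.0]
opening: 0.009
```

Call:
carry_out(
  motion=[1,-5.9,2,0,0,0,1,-5.9,3,0,0,0,1,-5.8,3,0,0,0,0,0,2,0,0,0,0,0,0,0,0,0],
)

```text
clock: 3.82
tool_pos: [0.578, 0.2445, 0.1998]
eef_rot: [0.993, -0.119, -0.002, 0.001]
contact_force: [-0.1, -1.1, 0.6]
opening: 0.006
```

Run:
```python
from h import *
st=monitor.get_state(); s=snapshot("wrist"); C=cloud(s,st); f=s["frame"].astype(int); z=C[...,2]
print(st["tool_pos"],st["eef_rot"])
for t in("button_face","plug5","dispenser"):
    for d in finder.masks_of(s,t)[:3]:
        q=C[d["pixels"]]; q=q[~np.isnan(q[:,0])]; print(t,round(d["p"],2),np.round(d["extent"]),np.round([q.mean(0),*np.percentile(q,[2,98],axis=0)],4).tolist())
dark=(f.max(-1)<70)&(z>.03)&(z<.042)&(abs(C[...,0]-.569)<.03)&(abs(C[...,1]-.2)<.03)
print("button top",dark.sum(),C[dark].mean(0) if dark.any() else 0)
bar=(z>.003)&(z<.0105)&(C[...,1]>.125)&(C[...,1]<.185)&(C[...,0]>.52)&(C[...,0]<.6)&(f.max(-1)-f.min(-1)<50)
q=C[bar]
if len(q)>20: v=cv2.fitLine(q[:,:2].astype(np.float32),cv2.DIST_HUBER,0,.01,.01).ravel(); print("bar",len(q),v,np.degrees(np.arctan2(v[1],v[0])))
save("w1.png",s["frame"])
```

```text
[0.57802925 0.24448044 0.19976777] [ 0.99291546 -0.11880673 -0.00160602  0.00112557]
button_face 0.95 [330. 172. 455. 221.] [[0.5597, 0.1596, 0.0114], [0.5376, 0.1123, 0.0037], [0.582, 0.2048, 0.0358]]
button_face 0.54 [279. 306. 276. 316.] [[0.4732, 0.2702, 0.0046], [0.4697, 0.2693, 0.0028], [0.4764, 0.2714, 0.0061]]
plug5 0.95 [429. 294. 477. 329.] [[0.4416, 0.1225, 0.0136], [0.4237, 0.1035, 0.0004], [0.4499, 0.1392, 0.013]]
plug5 0.58 [516. 185. 560. 242.] [[0.5376, 0.0735, 0.058], [0.5172, 0.061, 0.0504], [0.5544, 0.0859, 0.0604]]
dispenser 0.95 [331. 133. 560. 248.] [[0.5542, 0.1174, 0.0238], [0.5109, 0.0492, 0.0023], [0.5851, 0.2023, 0.053]]
dispenser 0.41 [452.   1. 560.  67.] [[0.6581, 0.0649, 0.0178], [0.6368, 0.0278, 0.0019], [0.68, 0.0952, 0.0207]]
button top 94 [0.5634664  0.1962365  0.03324989]
bar 2843 [0.31258845 0.94988865 0.5578314  0.15501076] 71.784706
```

View pics/w1.png

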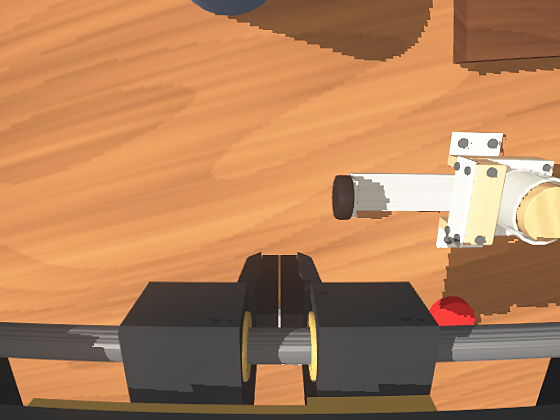

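The button is at (343,197) and the bar runs level in the image, so the tool's y axis lies along the plunger. Going down beside it.

Call:
carry_out(
  motion=[0.2,0,3,0,0,0,0,0,3.5,0,0,0,0,0,3.5,0,0,0,0,0,2.5,0,0,0,0,0,0,0,0,0,0,0,0,0,0,0],
)

```text
clock: 4.78
tool_pos: [0.5821, 0.2439, 0.0781]
eef_rot: [0.993, -0.12, 0.001, -0.001]
contact_force: [0.3, -0.9, -0.5]
opening: 0.004
```

Call:
carry_out(
  motion=[-0.2,1,0.3,0,0,0,0,1,0,0,0,0,0,1,0,0,0,0,0,1,0,0,0,0,0,0,0,0,0,0],
)

```text
clock: 5.4
tool_pos: [0.5697, 0.2051, 0.0738]
eef_rot: [0.993, -0.12, 0.0, -0.0]
contact_force: [0.1, 2.1, 2.6]
opening: 0.005
```

Call:
carry_out(
  motion=[0,0.9,0,0,0,0,0,0.9,0,0,0,0,0,0.9,0,0,0,0,0,0.9,0,0,0,0,0,0.9,0,0,0,0,0,0,0,0,0,0],
)

```text
clock: 6.15
tool_pos: [0.559, 0.1624, 0.0738]
eef_rot: [0.993, -0.119, 0.0, -0.001]
contact_force: [-0.1, 4.6, 3.5]
opening: 0.004
```

Call:
carry_out(
  motion=[0,0.5,0,0,0,0,0,0.4,0,0,0,0,0,0,0,0,0,0],
)

```text
clock: 6.52
tool_pos: [0.5569, 0.1543, 0.0737]
eef_rot: [0.993, -0.119, 0.0, -0.001]
contact_force: [-1.2, 4.3, 4.3]
opening: 0.005
```

```bash
cat > b.py <<'E'
from h import *
st=monitor.get_state(); print(np.round(st["tool_pos"],4),np.round(st["contact_force"],1))
o=np.array([.537,.067]);u=np.array([.237,.9715]);x=np.array([.9715,-.237])
for n in("top","side"):
    s=snapshot(n); C=cloud(s)
    for t in("plug1","button_face"):
        for d in finder.masks_of(s,t)[:4]:
            q=C[d["pixels"]]; q=q[~np.isnan(q[:,0])]
            p=np.percentile(q,[3,97],axis=0); c=p.mean(0); print(n,t,round(d["p"],2),len(q),np.round(d["extent"]),"mid",np.round(c,4),"zmax",p[1,2].round(3),"disp frame",np.round([(c[:2]-o)@x,(c[:2]-o)@u],4))
E
python3 b.py
```

```text
[0.5569 0.1543 0.0737] [-1.2  4.3  4.3]
top plug1 0.82 248 [240. 225. 255. 244.] mid [0.5353 0.059  0.0551] zmax 0.06 disp frame [ 0.0002 -0.0081]
top plug1 0.78 309 [207. 281. 226. 301.] mid [0.4328 0.1216 0.0115] zmax 0.015 disp frame [-0.1142  0.0283]
top plug1 0.74 323 [261. 238. 287. 256.] mid [0.5222 0.0074 0.0068] zmax 0.014 disp frame [-0.0003 -0.0614]
top plug1 0.31 168 [209. 223. 264. 252.] mid [0.5398 0.0785 0.0186] zmax 0.035 disp frame [-0.      0.0118]
top button_face 0.68 146 [209. 222. 265. 250.] mid [0.5393 0.0779 0.0182] zmax 0.034 disp frame [-0.0003  0.0111]
side plug1 0.7 377 [305. 283. 328. 307.] mid [0.4311 0.1244 0.0078] zmax 0.014 disp frame [-0.1165  0.0306]
side plug1 0.64 59 [260. 242. 279. 251.] mid [0.5353 0.0757 0.0547] zmax 0.058 disp frame [-0.0037  0.0081]
side plug1 0.48 177 [281. 239. 295. 250.] mid [0.5173 0.0249 0.0202] zmax 0.037 disp frame [-0.0092 -0.0455]
side button_face 0.88 721 [233. 351. 275. 388.] mid [0.4773 0.3009 0.0157] zmax 0.028 disp frame [-0.1134  0.2131]
side button_face 0.69 116 [252. 275. 266. 286.] mid [0.5415 0.1285 0.0183] zmax 0.033 disp frame [-0.0102  0.0608]
```

Call:
carry_out(
  motion=[0,0.3,0,0,0,0,0,0,0,0,0,0],
)

```text
clock: 7.08
tool_pos: [0.5563, 0.1516, 0.0738]
eef_rot: [0.993, -0.119, 0.0, -0.001]
contact_force: [-0.0, 5.9, 3.4]
opening: 0.004
```

Call:
carry_out(
  motion=[0,0.3,0,0,0,0,0,0,0,0,0,0],
)

```text
clock: 7.32
tool_pos: [0.5558, 0.1498, 0.0738]
eef_rot: [0.993, -0.118, 0.001, -0.002]
contact_force: [0.4, 6.8, 4.1]
opening: -0.001
```

Call:
carry_out(
  motion=[0,0.3,0,0,0,0,0,0,0,0,0,0],
)

```text
clock: 7.58
tool_pos: [0.5557, 0.1494, 0.0739]
eef_rot: [0.993, -0.117, 0.001, -0.003]
contact_force: [0.4, 11.6, 2.6]
opening: 0.005
```

Call:
carry_out(
  motion=[0,0.2,0,0,0,0,0,0,0,0,0,0],
)

```text
clock: 7.82
tool_pos: [0.5556, 0.1493, 0.074]
eef_rot: [0.993, -0.117, 0.002, -0.005]
contact_force: [0.6, 14.9, 3.5]
opening: 0.003
```

The plunger is on its stop: force went from 6.8 to 14.9 N with no further motion. Backing off slowly so it springs out.

Call:
carry_out(
  motion=[0,-1,0,0,0,0,0,-1,0,0,0,0,0,-1,0,0,0,0,0,-1,0,0,0,0,0,-1,0,0,0,0,0,-1,0,0,0,0,0,-1,0,0,0,0,0,-1,0,0,0,0],
)

```text
clock: 8.82
tool_pos: [0.5733, 0.2203, 0.0733]
eef_rot: [0.993, -0.119, -0.0, 0.0]
contact_force: [0.5, -0.7, -0.1]
opening: 0.006
```

Call:
carry_out(
  motion=[0,-1.5,0,0,0,0,0,-1.5,0,0,0,0,0,0,-4,0,0,0,0,0,-5,0,0,0,0,0,-3,0,0,0,0,0,0,0,0,0],
)

```text
clock: 9.57
tool_pos: [0.5817, 0.2506, 0.1962]
eef_rot: [0.993, -0.119, 0.002, -0.001]
contact_force: [-0.1, 0.2, -0.3]
opening: 0.003
```

```bash
python3 b.py
```

```text
[0.5817 0.2506 0.1962] [-0.1  0.2 -0.3]
top plug1 0.89 332 [205. 281. 228. 301.] mid [0.4328 0.1209 0.0114] zmax 0.015 disp frame [-0.1141  0.0277]
top plug1 0.83 357 [232. 224. 254. 243.] mid [0.537  0.0673 0.0428] zmax 0.051 disp frame [-0.0001  0.0002]
top plug1 0.79 310 [264. 240. 289. 257.] mid [0.5206 0.0035 0.0103] zmax 0.015 disp frame [-0.0009 -0.0656]
top plug1 0.43 5920 [229.  96. 361. 207.] mid [ 0.7002 -0.0379  0.0284] zmax 0.054 disp frame [ 0.1834 -0.0632]
top button_face 0.73 717 [172. 213. 218. 239.] mid [0.5615 0.1648 0.0177] zmax 0.036 disp frame [0.0007 0.1009]
top button_face 0.72 390 [107. 254. 139. 279.] mid [0.4809 0.3028 0.0146] zmax 0.028 disp frame [-0.1104  0.2158]
side plug1 0.79 221 [281. 239. 299. 252.] mid [0.5198 0.0074 0.0074] zmax 0.014 disp frame [-0.0026 -0.0619]
side plug1 0.75 372 [302. 281. 325. 308.] mid [0.4309 0.124  0.0083] zmax 0.014 disp frame [-0.1166  0.0303]
side plug1 0.58 156 [262. 239. 280. 248.] mid [0.5387 0.0669 0.048 ] zmax 0.05 disp frame [0.0017 0.0003]
side button_face 0.79 717 [218. 272. 264. 308.] mid [0.5593 0.1608 0.0203] zmax 0.036 disp frame [-0.0005  0.0964]
```

The fed plug is at (0.5206, 0.0035), the stack has dropped to 48 mm and the button is back out. Next I go behind the plug with the fingers 18 mm apart, as a cradle.

Call:
carry_out(
  motion=[-0.8,5.1,0,0,0,0,-0.8,5.1,0,0,0,0,-0.8,5.1,0,0,0,0,-0.7,5.1,0,0,0,0,-0.7,5,0,0,0,0,0,0,2,0,0,0,0,0,0,0,0,0],
  hand=1.8,
)

```text
clock: 10.75
tool_pos: [0.4824, 0.0111, 0.1723]
eef_rot: [0.993, -0.12, -0.002, 0.0]
contact_force: [-0.3, 0.2, -0.6]
opening: 0.205
```

Run:
```python
from h import *
st=monitor.get_state(); s=snapshot("wrist"); C=cloud(s,st)
tp=st["tool_pos"]; Rm=R.from_quat(st["eef_rot"]); print(tp,st["opening"])
for t in("plug1","recess"):
    for d in finder.masks_of(s,t)[:4]:
        q=C[d["pixels"]]; q=q[~np.isnan(q[:,0])]
        if t=="plug1": q=q[q[:,2]>.008]
        if len(q)<20: continue
        c=np.percentile(q,[2,98],axis=0).mean(0); print(t,round(d["p"],2),np.round(d["extent"]),c.round(4),"in tool",Rm.inv().apply(c-tp).round(4))
f=s["frame"].astype(int); z=C[...,2]
m=((z>.014)&(z<.026)&(C[...,0]>.59)&(C[...,0]<.75)&(f[...,0]<170)).astype(np.uint8)
m=cv2.morphologyEx(m,cv2.MORPH_OPEN,np.ones((3,3))); nl,l,a,_=cv2.connectedComponentsWithStats(m); m=l==1+a[1:,4].argmax()
q=C[m]; 
# near edge: lowest x per y bin
b=np.arange(-.12,.08,.01); e=np.array([[q[(abs(q[:,1]-y)<.005)][:,0].min() if (abs(q[:,1]-y)<.005).sum()>3 else np.nan,y] for y in b]); e=e[~np.isnan(e[:,0])]
print("edge x=",np.polyfit(e[:,1],e[:,0],1),len(e), e.round(3).tolist())
save("w2.png",s["frame"])
```

```text
[0.48242389 0.01109574 0.17232893] 0.20468638384254628
plug1 0.77 [246. 122. 305. 182.] [0.5196 0.0041 0.0113] in tool [ 0.0383 -0.0022  0.1609]
plug1 0.64 [129. 126. 201. 193.] [0.5357 0.0669 0.0452] in tool [ 0.0389 -0.067   0.127 ]
plug1 0.51 [143. 272. 179. 283.] [0.4466 0.1169 0.0104] in tool [-0.0595 -0.0944  0.162 ]Traceback (most recent call last):
  File "<stdin>", line 12, in <module>
ValueError: attempt to get argmax of an empty sequence
```

Call:
carry_out(
  motion=[-0.2,-0.2,3,0,0,0,0,0,3,0,0,0,0,0,2.5,0,0,0,0,0,1.5,0,0,0,0,0,0,0,0,0,0,0,0,0,0,0],
)

```text
clock: 11.65
tool_pos: [0.4822, 0.0141, 0.0742]
eef_rot: [0.993, -0.119, 0.001, -0.0]
contact_force: [0.0, -0.3, 0.1]
opening: 0.205
```

```bash
cat > e.py <<'E'
from h import *
st=monitor.get_state(); tp=st["tool_pos"]; Rm=R.from_quat(st["eef_rot"]); print(np.round(tp,4),np.round(st["contact_force"],1))
for n in("top","side"):
    s=snapshot(n); C=cloud(s); f=s["frame"].astype(int); z=C[...,2]
    for d in finder.masks_of(s,"plug1")[:4]:
        q=C[d["pixels"]]; q=q[(q[:,2]>.006)&(q[:,2]<.02)]
        if len(q)<40 or d["p"]<.4: continue
        c=np.percentile(q,[2,98],axis=0).mean(0); ext=np.ptp(np.percentile(q,[2,98],axis=0),axis=0)
        print(n,"plug",round(d["p"],2),np.round(d["extent"]),c.round(4),"size",ext.round(3),"tool",Rm.inv().apply(c-tp).round(4))
    save(f"e_{n}.png",cv2.resize(s["frame"][90:310,100:400],None,fx=2.6,fy=2.6,interpolation=cv2.INTER_CUBIC))
E
python3 e.py
```

```text
[0.4822 0.0141 0.0742] [ 0.  -0.3  0.1]
side plug 0.74 [304. 285. 326. 308.] [0.4308 0.1252 0.0107] size [0.036 0.035 0.008] tool [-0.0763 -0.0958  0.0635]
```

Call:
carry_out(
  motion=[0,0,0.4,0,0,0,0.6,0,0,0,0,0,0.6,0,0,0,0,0,0.7,0.1,0,0,0,0,0.7,0.1,0,0,0,0,0.8,0.1,0,0,0,0,0.8,0.1,0,0,0,0,0,0,0,0,0,0],
)

```text
clock: 12.85
tool_pos: [0.5224, -0.0002, 0.0695]
eef_rot: [0.993, -0.12, 0.001, 0.0]
contact_force: [0.1, -0.4, 0.8]
opening: 0.204
```

```bash
python3 e.py
python3 - <<'E'
from h import *
s=snapshot("wrist"); save("w3.png",s["frame"])
E
```

```text
[ 5.224e-01 -2.000e-04  6.950e-02] [ 0.1 -0.4  0.8]
side plug 0.79 [303. 283. 325. 308.] [0.4317 0.1239 0.0105] size [0.036 0.036 0.008] tool [-0.1177 -0.099   0.0589]
```

View pics/w3.png

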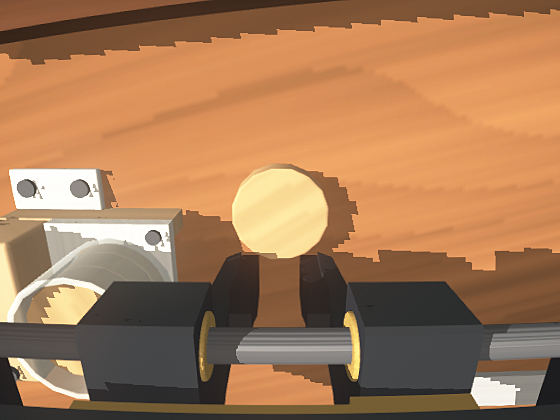

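The plug sits centred in the two-finger cradle at about (280,212), with the board edge along the top of the frame. Going on.

Call:
carry_out(
  motion=[0.8,0.1,0,0,0,0,0.8,0.1,0,0,0,0,0.8,0.1,0,0,0,0,0.8,0.1,0,0,0,0,0.8,0.1,0,0,0,0,0.8,0.1,0,0,0,0,0,0,0,0,0,0],
)

```text
clock: 13.98
tool_pos: [0.5676, -0.0175, 0.0695]
eef_rot: [0.993, -0.12, 0.001, 0.0]
contact_force: [-0.1, 0.1, 0.2]
opening: 0.207
```

```bash
cat > w.py <<'E'
from h import *
st=monitor.get_state(); s=snapshot("wrist"); C=cloud(s,st); f=s["frame"].astype(int)
tp=st["tool_pos"]; Rm=R.from_quat(st["eef_rot"]); print(np.round(tp,4),np.round(st["contact_force"],1))
for d in finder.masks_of(s,"plug1")[:3]:
    q=C[d["pixels"]]; q=q[(q[:,2]>.006)&(q[:,2]<.02)]
    if len(q)<200: continue
    (cx,cy),r=cv2.minEnclosingCircle(q[:,:2].astype(np.float32)); c=np.array([cx,cy,np.median(q[:,2])])
    print("plug",round(d["p"],2),np.round(d["extent"]),c.round(4),"r",round(r,4),"tool",Rm.inv().apply(c-tp).round(4))
    break
z=C[...,2]; m=(z>.016)&(z<.026)&(C[...,0]>.58)
q=C[m]; b=np.arange(-.09,.06,.01); e=[]
for y in b:
    k=q[abs(q[:,1]-y)<.004]
    if len(k)>10: e.append([np.percentile(k[:,0],2),y])
e=np.array(e); print("edge",len(e),e.round(4).tolist())
p=np.polyfit(e[:,1],e[:,0],1); print("fit",p,"deg",np.degrees(np.arctan(p[0])),"gap plug-edge",(p[0]*cy+p[1]-cx)/np.hypot(1,p[0])-.02)
import sys; save(sys.argv[1],s["frame"])
E
python3 w.py w4.png; python3 e.py
```

```text
[ 0.5676 -0.0175  0.0695] [-0.1  0.1  0.2]
plug 0.82 [230. 172. 329. 261.] [ 0.5936 -0.0236  0.0114] r 0.02 tool [ 0.0267 -0.0003  0.0582]
edge 15 [[0.6173, -0.09], [0.6188, -0.08], [0.6202, -0.07], [0.6217, -0.06], [0.6229, -0.05], [0.6241, -0.04], [0.6256, -0.03], [0.6274, -0.02], [0.6292, -0.01], [0.5809, -0.0], [0.632, 0.01], [0.6333, 0.02], [0.6349, 0.03], [0.6365, 0.04], [0.6378, 0.05]]
fit [0.11210618 0.6264236 ] deg 6.396503804169583 gap plug-edge 0.009945156106604843
[ 0.5666 -0.0171  0.0695] [0.4 0.2 0.5]
top plug 0.62 [205. 286. 213. 301.] [0.4293 0.1339 0.0118] size [0.024 0.013 0.007] tool [-0.1692 -0.1142  0.0577]
side plug 0.77 [303. 281. 326. 308.] [0.431  0.1238 0.0104] size [0.037 0.037 0.008] tool [-0.1652 -0.1047  0.0591]
```

View pics/w4.png

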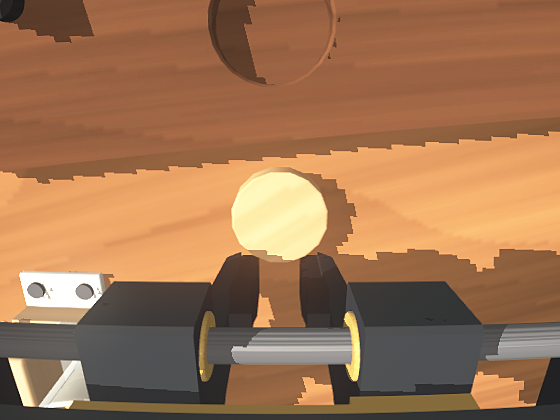

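Run:
```python
from h import *
st=monitor.get_state(); s=snapshot("wrist"); C=cloud(s,st); f=s["frame"]; z=C[...,2]
m=((z<.0165)&(z>.005)&(C[...,0]>.64)).astype(np.uint8); m=cv2.morphologyEx(m,cv2.MORPH_OPEN,np.ones((3,3)))
for r in (5,20,40,60,75):
    k=np.where(m[r])[0]
    if len(k): print(r,k.min(),k.max(),C[r,k.min()-2].round(4),C[r,min(k.max()+2,559)].round(4))
# rim points on the board top bordering the hole -> circle with r=20 mm
rim=(cv2.dilate(m,np.ones((5,5)))>0)&(m==0)&(abs(z-.02)<.003)
q=C[rim][:,:2]; from scipy.optimize import least_squares
r=least_squares(lambda p:np.hypot(*(q-p[:2]).T)-.02,[.669,-.038],loss="soft_l1",f_scale=.001); print(len(q),"hole",r.x,np.sqrt(np.mean(r.fun**2)))
h=r.x; n=np.array([.989,-.146]); e=np.array([.146,.989]); c=np.array([.5936,-.0236])
print("plug rel recess in board x,y",(c-h)@n,(c-h)@e)
```

```text
5 214 331 [ 0.673  -0.0196  0.0179] [ 0.6633 -0.0587  0.0184]
20 214 332 [ 0.6683 -0.0184  0.0187] [ 0.6584 -0.0578  0.0199]
40 218 329 [ 0.662  -0.0179  0.0177] [ 0.6526 -0.0557  0.0189]
60 229 317 [ 0.6548 -0.0198  0.0184] [ 0.6472 -0.0503  0.0199]
75 249 296 [ 0.6483 -0.0252  0.0183] [ 0.6441 -0.0423  0.0195]
529 hole [ 0.66333259 -0.03817645] 0.0004027145646782025
plug rel recess in board x,y -0.07109368817465506 0.00423515064582218
```

Call:
carry_out(
  motion=[0.5,0.1,0,0,0,0,0.4,0.1,0,0,0,0,0.2,0.1,0,0,0,0,0,0,0,0,0,0],
)

```text
clock: 14.82
tool_pos: [0.577, -0.0229, 0.0695]
eef_rot: [0.993, -0.119, 0.0, 0.0]
contact_force: [-0.6, -0.9, 0.6]
opening: 0.202
```

```bash
python3 w.py w5.png
```

```text
[ 0.577  -0.0229  0.0695] [-0.6 -0.9  0.6]
plug 0.78 [230. 170. 328. 264.] [ 0.6043 -0.0268  0.0114] r 0.0225 tool [ 0.0275 -0.0027  0.0581]
edge 15 [[0.6176, -0.09], [0.619, -0.08], [0.6207, -0.07], [0.6221, -0.06], [0.5808, -0.05], [0.5805, -0.04], [0.582, -0.03], [0.6277, -0.02], [0.5875, -0.01], [0.6301, -0.0], [0.6324, 0.01], [0.634, 0.02], [0.6355, 0.03], [0.637, 0.04], [0.6377, 0.05]]
fit [0.22459462 0.62080627] deg 12.658274377957907 gap plug-edge -0.009789566324685722
```

Call:
carry_out(
  motion=[0.2,0,0,0,0,0,0.2,0,0,0,0,0,0,0,0,0,0,0],
)

```text
clock: 15.3
tool_pos: [0.5806, -0.0235, 0.0695]
eef_rot: [0.993, -0.119, -0.0, 0.0]
contact_force: [-0.4, -0.3, -0.7]
opening: 0.2
```

Call:
carry_out(
  motion=[0.2,0,0,0,0,0,0,0,0,0,0,0],
)

```text
clock: 15.55
tool_pos: [0.5812, -0.0237, 0.0693]
eef_rot: [0.993, -0.119, -0.002, 0.0]
contact_force: [-4.6, 1.4, 0.7]
opening: 0.203
```

Contact with the board: −4.6 N, and the motion stopped. Backing straight off, then up and clear of the cameras.

Call:
carry_out(
  motion=[-0.3,0,0,0,0,0,-0.5,0,0,0,0,0,-1,0,0,0,0,0,-1.5,0,0,0,0,0,0,0,-3,0,0,0,0,0,-4,0,0,0,0,0,-4,0,0,0,0,0,0,0,0,0],
)

```text
clock: 16.55
tool_pos: [0.5519, -0.0162, 0.1822]
eef_rot: [0.993, -0.119, 0.003, -0.0]
contact_force: [-0.3, 0.1, -0.7]
opening: 0.206
```

```bash
python3 w.py w6.png
```

```text
[ 0.5519 -0.0162  0.1822] [-0.3  0.1 -0.7]
plug 0.73 [248. 100. 308. 154.] [ 0.6051 -0.0291  0.0114] r 0.0198 tool [5.370e-02 1.000e-04 1.711e-01]
edge 15 [[0.6178, -0.09], [0.6192, -0.08], [0.6207, -0.07], [0.6219, -0.06], [0.6228, -0.05], [0.6239, -0.04], [0.6254, -0.03], [0.6274, -0.02], [0.6291, -0.01], [0.6307, -0.0], [0.6322, 0.01], [0.6338, 0.02], [0.6354, 0.03], [0.6368, 0.04], [0.638, 0.05]]
fit [0.14767271 0.6306233 ] deg 8.400311426996803 gap plug-edge 0.001002164297634868
```

View pics/w6.png

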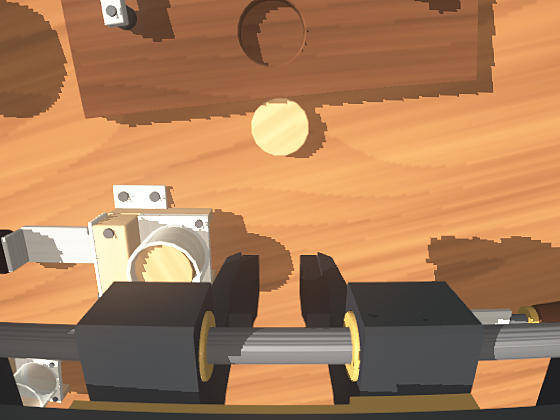

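Call:
carry_out(
  motion=[-3,5,-2,0,0,0,-2,6,-2,0,0,0,-2,6,-2,0,0,0,0,6,-2,0,0,0,0,6,0,0,0,0,0,0,0,0,0,0],
)

```text
clock: 17.4
tool_pos: [0.4148, -0.2799, 0.2558]
eef_rot: [0.992, -0.125, -0.001, 0.001]
contact_force: [1.0, 0.7, 0.8]
opening: 0.207
```

Run:
```python
from h import *
from scipy.optimize import least_squares
st=monitor.get_state(); print(st["tool_pos"])
w=cv2.imread("pics/w6.png")[60:180,220:340][...,::-1]
out=[cv2.resize(w,(390,390),interpolation=cv2.INTER_CUBIC)]
n=np.array([.989,-.147]); e=np.array([.147,.989])
for nm in("top","side"):
    s=snapshot(nm); C=cloud(s); z=C[...,2]
    for t in ("plug1","mug","chisel","mallet"):
      for d in finder.masks_of(s,t)[:4]:
        q=C[d["pixels"]]; q=q[~np.isnan(q[:,0])]; p=np.percentile(q,[2,98],axis=0)
        if d["p"]<.4 or t=="plug1" and len(q)<60: continue
        if t=="plug1": q=q[q[:,2]>.008]; (a,b),r=cv2.minEnclosingCircle(q[:,:2].astype(np.float32)); print(nm,t,round(d["p"],2),np.round(d["extent"]),[round(a,4),round(b,4),round(r,4)],"z",np.median(q[:,2]).round(3))
        else: print(nm,t,round(d["p"],2),p.round(3).tolist())
    if nm=="top": x0,y0,x1,y1=270,160,330,220
    else: x0,y0,x1,y1=215,190,275,250
    for d in finder.masks_of(s,"plug1")[:4]:
        q=C[d["pixels"]]; m=np.nanmedian(q,0)
        if np.hypot(m[0]-.606,m[1]+.029)<.02: L,T,Rr,B=map(int,d["extent"]); x0,y0=(L+Rr)//2-32,(T+B)//2-32; x1,y1=x0+64,y0+64
    out.append(cv2.resize(s["frame"][y0:y1,x0:x1],(390,390),interpolation=cv2.INTER_CUBIC))
save("c2.png",cv2.resize(np.hstack(out),(798,266)))
```

```text
[ 0.41476776 -0.27990152  0.25575493]
top plug1 0.86 [234. 225. 250. 244.] [0.538, 0.0671, 0.0206] z 0.047
top plug1 0.84 [207. 282. 227. 301.] [0.4323, 0.1215, 0.0195] z 0.012
top plug1 0.54 [282. 197. 304. 215.] [0.6061, -0.029, 0.0196] z 0.011
top mug 0.77 [[0.713, 0.2, 0.002], [0.79, 0.298, 0.091]]
top chisel 0.77 [[0.381, -0.306, 0.002], [0.432, -0.088, 0.033]]
top mallet 0.59 [[0.489, -0.377, 0.015], [0.71, -0.238, 0.074]]
side plug1 0.88 [303. 284. 325. 307.] [0.4321, 0.1229, 0.0213] z 0.012
side plug1 0.78 [248. 220. 266. 231.] [0.6077, -0.0272, 0.0209] z 0.012
side plug1 0.71 [258. 238. 280. 250.] [0.5393, 0.0658, 0.0197] z 0.048
side mug 0.71 [[0.713, 0.203, 0.003], [0.79, 0.305, 0.091]]
side chisel 0.46 [[0.539, 0.113, 0.003], [0.582, 0.208, 0.037]]
side mallet 0.56 [[0.471, -0.382, -0.001], [0.71, -0.235, 0.072]]
```

View pics/c2.png

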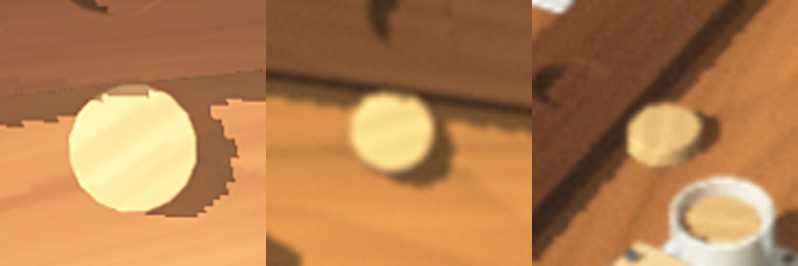

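Left crop (wrist): the plug at (132,148) has its far rim in the board's edge shadow at (130,88). Middle crop (top) and right crop (side) also show it flat against the near edge, opposite the hole. With the contact force measured during the push, that is enough to hand in.

```bash
python3 -c "
from plant import workorder,monitor
print(workorder.finish_job(), monitor.get_state()['clock'])"
```

```text
the job is handed in; nothing more can be done
the job is handed in; nothing more can be done
```

The job is done and handed in at about 17.5 s of the 48 s allowed. I pressed the larger dispenser's plunger onto its stop once; the force rose to about 15 N with no further motion. After I let it spring back, I slid the plug to the board with two slightly open fingertips.

**Plug position:**
- It lies flat at about (0.606, −0.029), with its top face 11–12 mm above the bench. It is level with the hole to within about 1 mm.
- The fingers felt the plug stop against the board edge, at 4.6 N. The last close depth measurement still read a gap of about 1 mm, which is within the camera error.

**Rest of the scene:**
- The other plugs are still in the magazine, with the stack top down to 48 mm, and the button is back out.
- The red disc and the mug measured where they were at the start, and so did the chisel (top camera). In the last side picture, the network's only "chisel" match was the dispenser's plunger.
- The mallet also measured in place, though its near side read up to 18 mm different in the top view. The arm was probably partly in the way; the side view matched the start.

**Disagreements:** the cameras put the bored hole about 6 mm apart in x, (0.669) from the top and (0.663) from the wrist. They agreed on its y position, which sets "level with the hole".

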